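# Uncap the inspection camera and open its iris ring

### The arm

A 6-joint arm with a two-finger parallel gripper is mounted at the origin on the work surface. World frame = base frame: x ahead of the robot, y to its left, z up, the work surface at z = 0. Lengths are in m, angles in degrees, forces in N, time in s.
With the tool pointing down it reaches from about 0.375 to 0.9 m from the base axis. Payload 3.1 kg.
Tool frame: the origin (TCP) lies between the finger pads; the fingertips stand 11 mm ahead of it and the grasp point (between the pads) lies 8 mm behind it; z points along the fingers, y is the line along which they close (so a half turn about z gives the same grasp; the last joint's range is limited). The gripper opens to 87 mm and grips with 3 to 60 N. Pads are 19 mm wide; open, the fingers measure 117 mm over their backs; the gripper's body (75 mm by 190 mm) begins 51 mm behind the grasp point.
Start: joints at [-77.607, 30.224, 82.088, -0, 67.689, -10.227], TCP at [0.24, -0.577, 0.234] pointing down, gripper open.
Joint ranges: [-176.69, 176.69], [-43.24, 126.21], [12.49, 139.97], [-82, 262], [0, 151.66], [-163.58, 163.58]. Speed limits (degrees/s): [159.86, 159.86, 180, 180, 180, 180].

### API

Orientations are given as a 3x3 rotation matrix whose columns are the frame's x, y, z axes.
In Python, from rig import bot gives the robot as it stands.
- The arm moves only by the tool apply_moves, never from a script. Its argument "steps" is a list that holds one entry, the list of rows, each a list of 7 numbers: the shift along the tool's x, y, z in cm, then the turn, a rotation vector about the tool's x, y, z in degrees, then the gripper command: -1 is shut, 1 is fully open, values between are in proportion. In form: [[[dx, dy, dz, rx, ry, rz, jaw], ...]]. A call has 1 to 20 rows; each row is the pose to reach, as a shift and turn from the pose commanded when the call began, along the tool's axes at that moment; what a row does not reach only later rows make up. A row lasts 1/8 s, in which the tool goes at most 62.5 mm and 10.7 degrees, less where a joint would pass 70% of its speed; a pose out of reach is approached as far as the arm can. A call with a gripper value outside its range is refused whole. The fingers move at their own pace and stop on an object; the grip force is fixed at half the most. Time passes only in rows, so rows that repeat a pose let the fingers close. It gives the time, the measured TCP pose, the force, the opening and the grip force at its end, in the units of the state.
- bot.read_state(): the state, without advancing time (a new reading comes with each control period).
- bot.capture(name): name is "scene" or "top" or "wrist"; returns the picture (400x640x3 uint8, blue, green, red); there is no depth.
- bot.camera_model(name): a dict with "intrinsics" (3x3 intrinsics, pixels), "R" (3x3) and "t" (3): a world point X has camera coordinates R X + t. Camera axes: x right, y down, z forward; pixel columns grow to the right and rows downward; lengths in m; the calibration is good to about 2 mm. A picture is of the moment at which its call begins: read the wrist's pose just before it. camera_model takes no time and is no camera call; for the wrist camera it gives the pose at the moment of the call.
- bot.hand_in(): hands the job in; it is judged then, once.
The state is a dict: "time_s": time; "joint_positions": joint angles; "qvel": joint speeds; "tau": joint torques, N m; "position": TCP position; "tcp_rot": TCP orientation; "force": force on the tool from outside, world axes, zero at the start; "moment": the same for the moment, N m; "opening": opening from 0.0 (shut) to 1.0 (fully open); "grasp_force": force on a finger pad.
Only numpy, scipy, OpenCV 4.12 (cv2) and the standard library are available. Lean on these libraries where they do the work, as an engineer would, in place of code of your own. Each camera call takes 0.05 s, during which the arm holds its last target. There are 200 camera calls.

### The job

Get the upward-looking fruit inspection camera ready: first lift the blue dust cap off the lens and lay it flat, the same way up, in the white tray. Then open the iris by turning the slim orange ring counter-clockwise (seen from above) until you feel it come snugly against its end stop, without forcing it and without touching the fixed black rings just above and below it, and let go, leaving it at the stop. Leave the beaker, dish and bottle where they are.

Things in the scene. Friction and masses are not known exactly. Their poses are not given: they have to be found in the camera images.
- camera: inspection camera looking straight up, fixed to the bench; origin at the centre of its underside on the bench, z up along the lens axis. Aluminium foot 115 x 115 x 14 mm, white body 58 x 58 mm up to 60 mm high, above it the coaxial round lens: black lower ring, slim orange iris ring, black upper ring, blue dust cap over its top (130 to 146 mm above the bench).
- iris_ring (a point): centre of the slim orange knurled iris ring, diameter 50 mm, 10 mm tall (107 to 117 mm above the bench; this point at 112 mm), on the lens axis, z up. It turns about z with a drag of about 0.05 N m. A pinch across its diameter from above, at any yaw, with the fingertips' ends 107 to 113 mm above the bench, holds it.
- iris_dot (a point): white dot on the ring's top, 22.5 mm from the axis; turns with the ring. The end stop comes 0.5 to 1.5 rad counter-clockwise of the start, unmarked: it must be felt. There the ring winds up a springy linkage, 2 N m per rad, and springs back when let go while the iris stays at the stop. Snug: 0.25 to 0.5 N m (0.13 to 0.25 rad past the stop). Over 0.6 N m either way is forcing.
- upper_ring: fixed black ring above the iris ring, diameter 40 mm, 17 mm tall; origin at the centre of its underside, 119 mm above the bench. Must not be touched by the robot (over 2 N counts).
- lower_ring: fixed black ring below the iris ring, diameter 60 mm, 33 mm tall; origin at the centre of its underside, 72 mm above the bench, its top face at 105 mm. Must not be touched by the robot (over 2 N counts).
- cap_center (a point): centre of the blue dust cap: round, diameter 48 mm, 16 mm tall, about 30 g, this point 8 mm above its underside; z up. It sits loose over the lens front (1.4 mm play, its skirt reaches 6 mm down over the upper ring) and lifts straight off. Its underside is 13 mm above the top of the orange ring.
- tray_in (a point): centre of the inner floor of the white tray, 5 mm above the bench; z up. The tray is fixed, 130 x 130 mm outside, walls 5 mm thick, 22 mm tall.
- beaker_rim (a point): centre of the mouth of a loose glass beaker, 68 mm across, 90 mm tall; bystander
- dish_center (a point): centre of a loose closed pale round dish, 90 mm across, 18 mm tall; bystander
- bottle_mid (a point): centre of a loose amber bottle, 60 mm across, 130 mm tall; bystander
There are look-alikes about, which are no part of the job. Of the things that look like the part that bears cap_center, the middle-sized one is meant.

How it is judged (in metres and radians):
On the way, in this order (a step that is already met when the one before it is completed fails the run):
1. the cap lies in the tray, flat, the same way up, let go (horizontal distance between cap_center and tray_in below 0.053 m and z of cap_center in the frame of tray_in below 0.012 m and angle between cap_center's own z axis and vertical below 0.15 rad and linear speed of cap below 0.02 m/s and contact force between the fingers and cap below 0.1 N), for 0.2 s.
2. the iris ring is held snugly against its end stop (over 0.2 N m) (distance between iris_grip_c0 and iris_carrier_c0 below 0.02147 m and distance between iris_carrier_c0 and iris_core_c0 below 0.00714 m), for 0.15 s.
At the end, for the whole second after the job is handed in: the iris is within 0.08 rad of its end stop with the ring let go and sprung back; the cap lies at rest in the tray, flat (within 0.15 rad) and the same way up, its centre within 53 mm of the tray's centre (horizontal distance between cap_center and tray_in below 0.053 m and z of cap_center in the frame of tray_in below 0.012 m and angle between cap_center's own z axis and vertical below 0.15 rad and linear speed of cap below 0.02 m/s and distance between iris_carrier_c0 and iris_core_c0 below 0.00761 m and distance between iris_grip_c0 and iris_carrier_c0 above 0.02194 m); the robot touches nothing.
It fails at once if the iris ring was forced: over 0.6 N m (distance between iris_grip_c0 and iris_carrier_c0 below 0.01899 m or distance between iris_grip_c0 and iris_carrier_c0 above 0.02575 m).
It fails at once if the robot touched the fixed ring above the iris ring (over 2 N) (contact force between any of the fingers, the arm and upper_ring above 2 N).
It fails at once if the robot touched the fixed ring below the iris ring (over 2 N) (contact force between any of the fingers, the arm and lower_ring above 2 N).
It fails at once if the beaker, dish or bottle was moved over 20 mm or tipped (distance of any of beaker_rim, dish_center, bottle_mid from where it was at the start of the episode above 0.02 m or angle between any of beaker_rim, dish_center, bottle_mid's own z axis and vertical above 0.3 rad).
It also fails if it takes over 70 s, if anything falls off the work surface, if the arm or the gripper's body presses on something with over 40 N, if the wrist force passes 120 N, or if a joint passes its speed limit or range.

## Working session

There is one attempt and no reset: what is moved stays moved. The work goes in short steps, Python scripts to look and compute and a tool call to move; the robot and the scene stay as the last step left them, time stands still between calls to the robot, and variables do not carry over. Pictures are saved under pics/ and viewed, at most 10 in all, crops included, and the job is handed in when it is done.

Besides the shell and the picture viewer there is one more tool, called after "Emit:" by a JSON object that holds its "method" and its "body", one argument or row to a line. apply_moves: Moves the arm, as the interface text tells. Its arguments: {"type":"object","properties":{"steps":{"type":"array","items":{"type":"array","items":{"type":"array","items":{"type":"number"}}}}},"required":["steps"]}

```bash
mkdir -p pics; python3 - <<'E'
from rig import bot
import cv2,numpy as np
s=bot.read_state();print(s['time_s'],s['position'],np.round(s['tcp_rot'],3).tolist(),s['force'],s['opening'])
for n in("scene","top"):
    cv2.imwrite(f"pics/{n}0.png",bot.capture(n)); m=bot.camera_model(n);print(n,np.round(m['intrinsics'],1).tolist(),np.round(-np.array(m['R']).T@m['t'],3))
E
```

```text
0.0 [ 0.2402779  -0.57621695  0.23256813] [[0.923, 0.385, -0.0], [0.385, -0.923, 0.002], [0.0, -0.002, -1.0]] [1.06069834 0.23128804 0.26581716] 0.9998430831092032
scene [[363.7, 0.0, 316.3], [0.0, 363.7, 200.2], [0.0, 0.0, 1.0]] [ 0.94  -0.313  0.611]
top [[381.8, 0.0, 319.4], [0.0, 381.8, 201.0], [0.0, 0.0, 1.0]] [0.487 0.012 0.887]
```

View pics/top0.png

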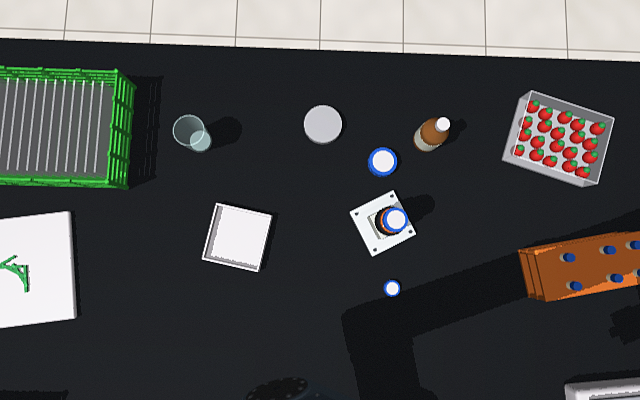

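View pics/scene0.png

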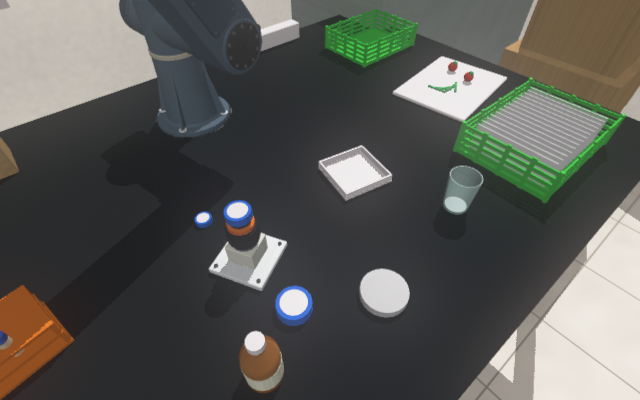

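Top view: there are three blue-rimmed discs. One is large, on the bench (383,161); one sits on the lens (396,220); one is small, on the bench (392,288). The tray is at (238,237), beaker at (190,132), dish at (322,124) and bottle at (432,133). The lens cap should be the middle one, so I'll check the sizes.

```bash
cat > h.py <<'E'
import cv2,numpy as np
from rig import bot
def ray(m,px):
    K,R,t=(np.array(m[k]) for k in("intrinsics","R","t"))
    d=R.T@np.linalg.solve(K,[px[0],px[1],1.]);return -R.T@t,d
def onplane(m,px,z):
    c,d=ray(m,px);return c+d*(z-c[2])/d[2]
def tri(rs):
    A=[];b=[]
    for c,d in rs:
        d=d/np.linalg.norm(d);P=np.eye(3)-np.outer(d,d);A.append(P);b.append(P@c)
    return np.linalg.lstsq(np.vstack(A),np.hstack(b),rcond=None)[0]
def discs(img):  # white discs enclosed by blue rims: (centre, axes)
    b=cv2.inRange(cv2.cvtColor(img,cv2.COLOR_BGR2HSV),(100,120,60),(130,255,255))
    cs,h=cv2.findContours(b,cv2.RETR_CCOMP,cv2.CHAIN_APPROX_NONE)
    return [(cv2.fitEllipse(c),cv2.fitEllipse(cs[h[0][i][3]])) for i,c in enumerate(cs) if h[0][i][3]>=0 and len(c)>12]
E
python3 - <<'E'
from h import *
I={n:cv2.imread(f"pics/{n}0.png") for n in("top","scene")};M={n:bot.camera_model(n) for n in I}
f=M['top']['intrinsics'][0][0]
for n in I:
  for e,o in discs(I[n]):
    print(n,np.round(e[0],1),np.round(e[1],1),'outer',np.round(o[0],1),np.round(o[1],1),[np.round(onplane(M[n],e[0],z)[:2],4).tolist() for z in(.146,.016)])
im=I['top']
w=cv2.inRange(im[150:300,180:300],(120,120,120),(255,255,255))
c=max(cv2.findContours(w,0,2)[0],key=cv2.contourArea)
r=cv2.boxPoints(cv2.minAreaRect(c))+[180,150]
P=np.array([onplane(M['top'],p,.022) for p in r]);print('tray',r.tolist(),P.round(4).tolist(),P.mean(0),np.linalg.norm(P-np.roll(P,1,0),axis=1))
for k,p,z in(('beaker',(188,130),.09),('dish',(322,124),.018),('bottle',(442,125),.13),('bottlefoot',(422,143),0)):print(k,onplane(M['top'],p,z))
a=cv2.resize(im[130:310,340:440],None,fx=3,fy=3,interpolation=2);b=cv2.resize(I['scene'][180:330,180:330],None,fx=3,fy=3,interpolation=2)
o=np.zeros((540,760,3),np.uint8);o[:,:300]=a;o[:450,305:755]=b;cv2.imwrite("pics/crop.png",o)
E
```

```text
top [391.8 288.1] [13.3 14.1] outer [391.2 287.8] [16.3 16.8] [[0.4016, -0.1491], [0.3866, -0.1774]]
top [395.6 219.1] [19.3 20.1] outer [395.  219.2] [23.6 24.7] [[0.5341, -0.1557], [0.5423, -0.1851]]
top [382.8 160.7] [22.4 22.9] outer [381.8 161.6] [28.4 29.9] [[0.6493, -0.1297], [0.6778, -0.1545]]
scene [293.1 301.9] [28.  30.1] outer [293.7 305.2] [37.4 39.8] [[0.7319, -0.1847], [0.6737, -0.1489]]
scene [202.3 217.2] [11.5 15.1] outer [202.9 219. ] [16.1 18.1] [[0.5098, -0.206], [0.3896, -0.1761]]
scene [236.8 209.9] [17.3 23.1] outer [237.6 212.8] [26.6 28.9] [[0.5339, -0.153], [0.4203, -0.1084]]
tray [[201.0650520324707, 258.89561462402344], [214.89863967895508, 201.25567626953125], [271.29046630859375, 214.7897186279297], [257.4568786621094, 272.4296569824219]] [[0.4414, 0.2509, 0.022], [0.571, 0.2274, 0.022], [0.544, 0.0991, 0.022], [0.4147, 0.1247, 0.022]] [0.49276792 0.17554286 0.022     ] [0.12900204 0.13178924 0.13115502 0.13178022]
beaker [0.71461526 0.27537706 0.09      ]
dish [ 0.76011696 -0.0104046   0.018     ]
bottle [ 0.73131157 -0.25420383  0.13      ]
bottlefoot [ 0.72734556 -0.25128108  0.        ]
```

View pics/crop.png

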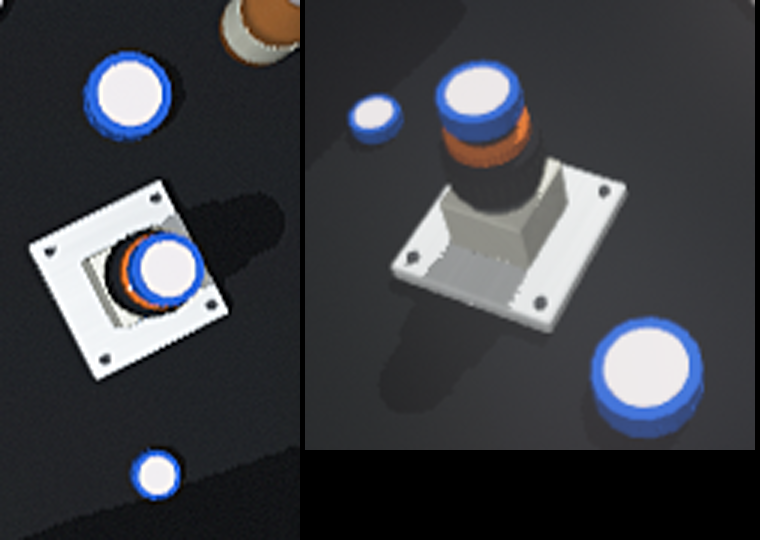

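The outer diameters measure about 38 mm, 47 mm and 67 mm. The middle one is the cap on the lens at (396,220), since the given size is 48 mm and both views agree on about (0.534, -0.154). The tray measures 130 mm square, centred at (0.493, 0.1755). Next I move above the cap.

Emit:
{"method": "apply_moves", "body": {
  "steps": [
    [[4.3, -2.8, 0, 0, 0, 0, 1], [8.7, -5.5, 0, 0, 0, 0, 1], [13, -8.3, 0, 0, 0, 0, 1], [17.3, -11, 0, 0, 0, 0, 1], [21.7, -13.8, 0, 0, 0, 0, 1], [26, -16.5, 0, 0, 0, 0, 1], [30.3, -19.3, 0, 0, 0, 0, 1], [34.7, -22, 0, 0, 0, 0, 1], [39, -24.8, 0, 0, 0, 0, 1], [43.4, -27.6, 0, 0, 0, 0, 1], [43.4, -27.6, 0, 0, 0, 0, 1], [43.4, -27.6, 0, 0, 0, 0, 1], [43.4, -27.6, 0, 0, 0, 0, 1]]
  ]
}}

```text
time_s: 1.72
position: [0.5341, -0.1563, 0.2334]
tcp_rot: [[0.924, 0.383, -0.001], [0.383, -0.924, -0.0], [-0.001, -0.0, -1.0]]
force: [0.3, 0.4, 0.3]
opening: 0.999
grasp_force: 0.0
```

```bash
cat > look.py <<'E'
from h import *
import sys
s=bot.read_state();m=bot.camera_model("wrist");im=bot.capture("wrist");cv2.imwrite(f"pics/{sys.argv[1]}.png",im)
z=float(sys.argv[2]);p=np.array(s['position']);R=np.array(s['tcp_rot'])
print(s['time_s'],p.round(4),R.round(4).tolist(),'j',np.round(s['joint_positions'],1),'F',np.round(s['force'],2),'M',np.round(s['moment'],3),s['opening'])
for e,o in discs(im):
    w=onplane(m,e[0],z);print(np.round(e[0],1),np.round(o[1],1),w.round(4),'tool cm',(R.T@(w-p)*100).round(2))
E
python3 look.py w1 .146
```

```text
1.725 [ 0.5341 -0.1563  0.2334] [[0.9237, 0.383, -0.0007], [0.383, -0.9237, -0.0], [-0.0007, -0.0003, -1.0]] j [-27.8  25.   92.   -0.   63.1  39.7] F [0.32 0.41 0.34] M [-0.013  0.032 -0.023] 0.9993250179021355
[318.5 209.9] [52.7 54.5] [ 0.5342 -0.1542  0.146 ] tool cm [ 0.1  -0.19  8.74]
[362.8  75.1] [55.3 62.1] [ 0.6492 -0.1445  0.146 ] tool cm [11.09  3.32  8.73]
```

View pics/w1.png

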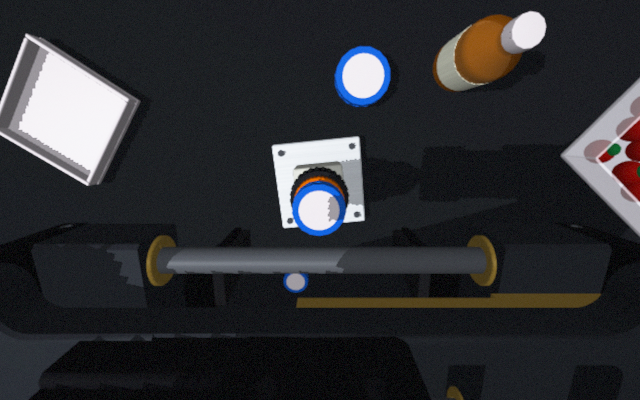

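Wrist view: the cap on the lens at (318,210) measures (0.5342, -0.1542), in agreement with the other views. Next I descend and grip.

Emit:
{"method": "apply_moves", "body": {
  "steps": [
    [[0.1, -0.2, 2, 0, 0, 0, 1], [0.1, -0.2, 5, 0, 0, 0, 1], [0.1, -0.2, 7.5, 0, 0, 0, 1], [0.1, -0.2, 9.1, 0, 0, 0, 1], [0.1, -0.2, 9.1, 0, 0, 0, 1], [0.1, -0.2, 9.1, 0, 0, 0, -1], [0.1, -0.2, 9.1, 0, 0, 0, -1], [0.1, -0.2, 9.1, 0, 0, 0, -1], [0.1, -0.2, 9.1, 0, 0, 0, -1], [0.1, -0.2, 9.1, 0, 0, 0, -1], [0.1, -0.2, 9.1, 0, 0, 0, -1], [0.1, -0.2, 9.1, 0, 0, 0, -1]]
  ]
}}

```text
time_s: 3.28
position: [0.5351, -0.1529, 0.1428]
tcp_rot: [[0.923, 0.385, 0.0], [0.385, -0.923, -0.0], [0.0, 0.0, -1.0]]
force: [0.0, 0.1, 2.5]
opening: 0.543
grasp_force: 30.0
```

Emit:
{"method": "apply_moves", "body": {
  "steps": [
    [[0, 0, -0.8, 0, 0, 0, -1], [0, 0, -2, 0, 0, 0, -1], [0, 0, -4, 0, 0, 0, -1], [0, 0, -5, 0, 0, 0, -1], [1, -3.5, -5, 0, 0, 0, -1], [2, -7.5, -5, 0, 0, 0, -1], [3.2, -11.5, -5, 0, 0, 0, -1], [4.3, -15.5, -5, 0, 0, 0, -1], [5.4, -19.5, -5, 0, 0, 0, -1], [6.5, -23.5, -5, 0, 0, 0, -1], [7.6, -27.5, -5, 0, 0, 0, -1], [8.8, -31.9, -5, 0, 0, 0, -1], [8.8, -31.9, -5, 0, 0, 0, -1], [8.8, -31.9, -1, 0, 0, 0, -1], [8.8, -31.9, 3, 0, 0, 0, -1], [8.8, -31.9, 7, 0, 0, 0, -1], [8.8, -31.9, 9, 0, 0, 0, -1], [8.8, -31.9, 9, 0, 0, 0, -1]]
  ]
}}

```text
time_s: 5.52
position: [0.4928, 0.1743, 0.0513]
tcp_rot: [[0.923, 0.384, -0.004], [0.384, -0.923, -0.001], [-0.004, -0.001, -1.0]]
force: [0.1, 0.4, -0.0]
opening: 0.542
grasp_force: 30.0
```

```bash
python3 - <<'E'
from h import *
a=bot.capture("top")[120:300,160:440];b=bot.capture("scene")[100:290,190:460]
o=np.zeros((570,560,3),np.uint8);o[:270,:420]=cv2.resize(a,(420,270));o[275:560,:405]=cv2.resize(b,(405,285));cv2.imwrite("pics/p2.png",o)
E
```

```text
(no output)
```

View pics/p2.png

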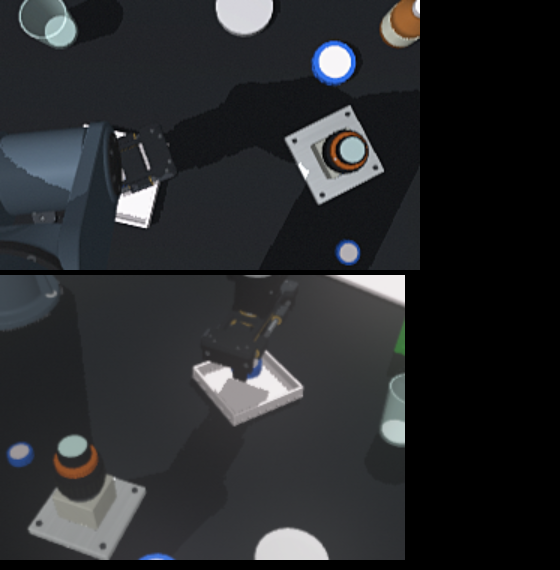

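The cap is in the gripper over the tray, and the lens front is bare. Next I lower it and let go with a partial opening.

Emit:
{"method": "apply_moves", "body": {
  "steps": [
    [[0, 0, 1.5, 0, 0, 0, -1], [0, 0, 2.8, 0, 0, 0, -1], [0, 0, 3.3, 0, 0, 0, -1], [0, 0, 3.3, 0, 0, 0, -1], [0, 0, 3.3, 0, 0, 0, 0.4], [0, 0, 3.3, 0, 0, 0, 0.4], [0, 0, 3.3, 0, 0, 0, 0.4], [0, 0, 3.3, 0, 0, 0, 0.4]]
  ]
}}

```text
time_s: 6.62
position: [0.4937, 0.1754, 0.0197]
tcp_rot: [[0.923, 0.385, 0.0], [0.385, -0.923, 0.0], [0.0, 0.0, -1.0]]
force: [-0.2, -0.2, 0.5]
opening: 0.694
grasp_force: 0.0
```

Emit:
{"method": "apply_moves", "body": {
  "steps": [
    [[0, 0, -3, 0, 0, 0, 0.4], [0, 0, -8, 0, 0, 0, 0.4], [0, 0, -14, 0, 0, 0, 0.4], [0, 0, -20, 0, 0, 0, 1], [-1, 4, -21, 0, 0, 0, 1], [-2.2, 8, -21, 0, 0, 0, 1], [-3.3, 12, -21, 0, 0, 0, 1], [-4.5, 16, -21, 0, 0, 0, 1], [-5.6, 20, -21, 0, 0, 0, 1], [-6.7, 24, -21, 0, 0, 0, 1], [-7.8, 28, -21, 0, 0, 0, 1], [-8.9, 31.9, -21, 0, 0, 0, 1], [-8.9, 31.9, -21, 0, 0, 0, 1], [-8.9, 31.9, -21, 0, 0, 0, 1], [-8.9, 31.9, -21, 0, 0, 0, 1]]
  ]
}}

```text
time_s: 8.5
position: [0.5336, -0.152, 0.2294]
tcp_rot: [[0.923, 0.386, -0.001], [0.386, -0.923, 0.001], [-0.0, -0.001, -1.0]]
force: [0.4, 1.0, 1.8]
opening: 1.006
grasp_force: 0.0
```

```bash
python3 look.py w3 .021; python3 - <<'E'
from h import *
m=bot.camera_model("top");im=bot.capture("top")
for e,o in discs(im):print('top',np.round(e[0],1),np.round(o[1],1),onplane(m,e[0],.021).round(4))
# orange ring in wrist: outer ellipse at z .117
m=bot.camera_model("wrist");w=cv2.imread("pics/w3.png")
b=cv2.inRange(cv2.cvtColor(w,cv2.COLOR_BGR2HSV),(3,120,50),(18,255,255));b[:150]=0;b[260:]=0;b[:,:250]=0;b[:,400:]=0
c=max(cv2.findContours(b,0,1)[0],key=cv2.contourArea);print(cv2.boundingRect(c))
e=cv2.fitEllipse(cv2.convexHull(c));print('ring',e,onplane(m,e[0],.117))
cv2.imwrite("pics/c3.png",np.vstack([cv2.resize(w[150:270,220:420],(800,480),interpolation=2)]))
E
```

```text
8.5 [ 0.5336 -0.152   0.2294] [[0.9226, 0.3858, -0.0008], [0.3858, -0.9226, 0.0007], [-0.0005, -0.0009, -1.0]] j [-27.4  25.1  92.5   0.   62.4  39.8] F [0.43 1.04 1.76] M [-0.016 -0.006  0.033] 1.0062281502668622
[297.5 283.3] [22.3 26.3] [ 0.3912 -0.1755  0.021 ] tool cm [-14.03  -3.31  20.85]
[ 61.4 115.1] [37.7 50.4] [0.4921 0.1754 0.021 ] tool cm [  8.82 -31.79  20.87]
[367.3  75.7] [56.  62.8] [ 0.6773 -0.1515  0.021 ] tool cm [13.29  5.52 20.83]
top [237.4 237. ] [19.8 20.8] [0.492  0.1731 0.021 ]
top [382.8 160.7] [28.4 30.1] [ 0.6767 -0.1535  0.021 ]
(297, 177, 53, 46)
ring ((322.9940185546875, 203.2296905517578), (51.787078857421875, 52.921207427978516), 85.16942596435547) [ 0.53540164 -0.15393489  0.117     ]
```

View pics/c3.png

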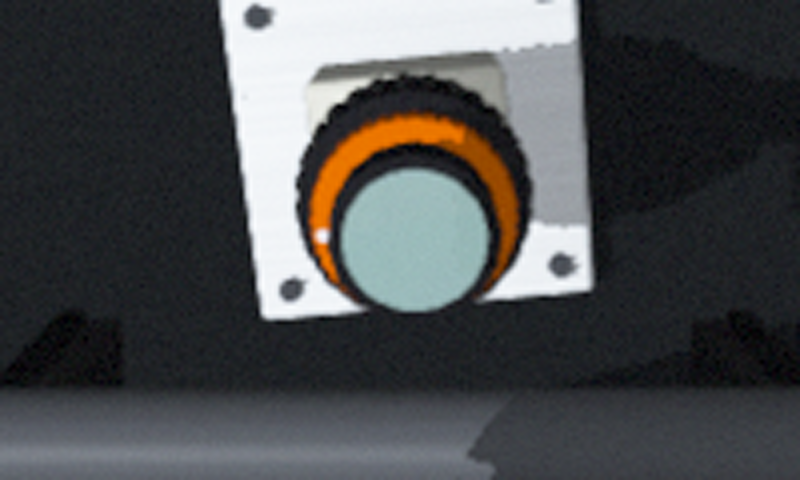

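The cap lies in the tray at (0.492, 0.175). The orange ring is bare with its centre at about (0.535, -0.154), and the white dot is at crop (322,236). Next I descend with the gripper open.

Emit:
{"method": "apply_moves", "body": {
  "steps": [
    [[0.1, 0.2, 3, 0, 0, 0, 1], [0.1, 0.2, 6, 0, 0, 0, 1], [0.1, 0.2, 8.5, 0, 0, 0, 1], [0.1, 0.2, 10.2, 0, 0, 0, 1], [0.1, 0.2, 10.2, 0, 0, 0, 1], [0.1, 0.2, 10.2, 0, 0, 0, 1], [0.1, 0.2, 10.2, 0, 0, 0, 1]]
  ]
}}

```text
time_s: 9.48
position: [0.5365, -0.1549, 0.1286]
tcp_rot: [[0.923, 0.385, 0.002], [0.385, -0.923, -0.001], [0.001, 0.002, -1.0]]
force: [0.0, 0.3, -0.2]
opening: 1.001
grasp_force: 0.0
```

Emit:
{"method": "apply_moves", "body": {
  "steps": [
    [[-0.1, -0.1, 0.4, 0, 0, 0, 1], [-0.1, -0.1, 0.75, 0, 0, 0, 1], [-0.1, -0.1, 0.75, 0, 0, 0, 1], [-0.1, -0.1, 0.75, 0, 0, 0, 1]]
  ]
}}

```text
time_s: 9.98
position: [0.5345, -0.1543, 0.12]
tcp_rot: [[0.923, 0.385, -0.0], [0.385, -0.923, 0.0], [-0.0, -0.0, -1.0]]
force: [0.3, 0.2, 1.0]
opening: 0.999
grasp_force: 0.0
```

```bash
python3 - <<'E'
from h import *
s=bot.read_state();print(s['position'],s['force'],s['moment'],s['tcp_rot'])
w=bot.capture("wrist");cv2.imwrite("pics/w4.png",cv2.resize(w[130:330,160:480],(800,500),interpolation=2))
E
```

```text
[ 0.53448407 -0.15431741  0.11998106] [0.29377929 0.19776754 0.97746828] [ 0.00958724  0.01044527 -0.00301293] [[ 9.23106461e-01  3.84544475e-01 -8.72336928e-05]
 [ 3.84544479e-01 -9.23106463e-01  3.84417228e-05]
 [-6.57434335e-05 -6.90310377e-05 -9.99999995e-01]]
```

View pics/w4.png

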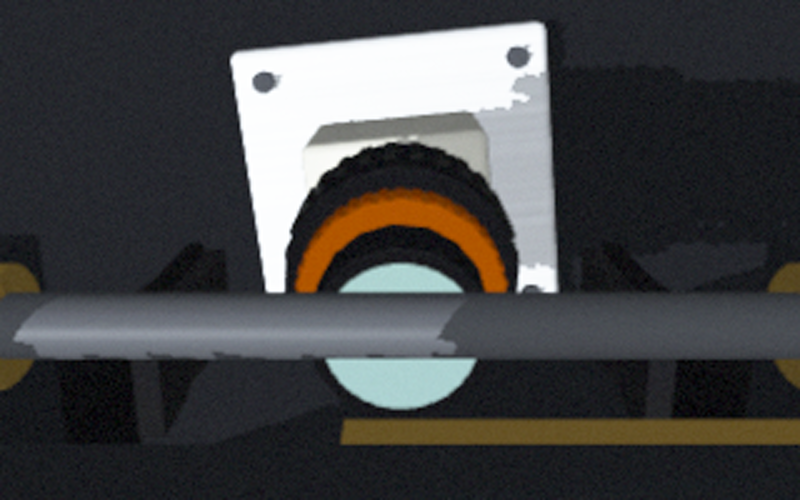

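The ring is centred between the fingers, with no contact. Next I pinch it.

Emit:
{"method": "apply_moves", "body": {
  "steps": [
    [[0, 0, -0.1, 0, 0, 0, -1], [0, 0, -0.1, 0, 0, 0, -1], [0, 0, -0.1, 0, 0, 0, -1], [0, 0, -0.1, 0, 0, 0, -1], [0, 0, -0.1, 0, 0, 0, -1], [0, 0, -0.1, 0, 0, 0, -1], [0, 0, -0.1, 0, 0, 0, -1]]
  ]
}}

```text
time_s: 10.9
position: [0.5342, -0.1539, 0.121]
tcp_rot: [[0.923, 0.385, -0.001], [0.385, -0.923, 0.001], [-0.0, -0.001, -1.0]]
force: [-0.3, 2.6, 0.8]
opening: 0.56
grasp_force: 30.0
```

```bash
cat > st.py <<'E'
from rig import bot
import numpy as np
s=bot.read_state();R=np.array(s['tcp_rot']);print(s['time_s'],np.round(s['position'],4),'yaw',np.degrees(np.arctan2(R[1,0],R[0,0])).round(2),'F',np.round(s['force'],2),'M',np.round(s['moment'],3),'op mm',s['opening']*87,'tau6',np.round(s['tau'][5],3),'j6',np.round(s['joint_positions'][5],2))
E
python3 st.py
```

```text
10.9 [ 0.5342 -0.1539  0.121 ] yaw 22.61 F [-0.34  2.56  0.75] M [ 0.333  0.096 -0.001] op mm 48.68247303234554 tau6 -0.004 j6 39.77
```

The pinch holds at about 49 mm. The stop is at least 28° away, so I turn 20° first and read the drag.

Emit:
{"method": "apply_moves", "body": {
  "steps": [
    [[0, 0, 0, 0, 0, -4, -1], [0, 0, 0, 0, 0, -8, -1], [0, 0, 0, 0, 0, -12, -1], [0, 0, 0, 0, 0, -16, -1], [0, 0, 0, 0, 0, -20, -1], [0, 0, 0, 0, 0, -20, -1], [0, 0, 0, 0, 0, -20, -1]]
  ]
}}

```text
time_s: 11.78
position: [0.5342, -0.1538, 0.121]
tcp_rot: [[0.737, 0.676, -0.001], [0.676, -0.737, 0.001], [0.0, -0.001, -1.0]]
force: [-1.1, 2.7, 2.6]
opening: 0.562
grasp_force: 30.0
```

```bash
python3 st.py
```

```text
11.775 [ 0.5342 -0.1538  0.121 ] yaw 42.56 F [-1.14  2.73  2.63] M [ 0.529  0.079 -0.041] op mm 48.90148722778673 tau6 -0.035 j6 19.83
```

Drag reads 0.04 N m. From here I go in 6° steps of about 0.2 N m each.

Emit:
{"method": "apply_moves", "body": {
  "steps": [
    [[0, 0, 0, 0, 0, -3, -1], [0, 0, 0, 0, 0, -6, -1], [0, 0, 0, 0, 0, -8, -1], [0, 0, 0, 0, 0, -8, -1], [0, 0, 0, 0, 0, -8, -1]]
  ]
}}

```text
time_s: 12.4
position: [0.5341, -0.1538, 0.121]
tcp_rot: [[0.635, 0.773, -0.001], [0.773, -0.635, 0.001], [0.0, -0.001, -1.0]]
force: [-0.7, 4.8, 2.4]
opening: 0.563
grasp_force: 30.0
```

```bash
python3 st.py
```

```text
12.4 [ 0.5341 -0.1538  0.121 ] yaw 50.58 F [-0.66  4.81  2.39] M [0.822 0.114 0.017] op mm 48.953195825150104 tau6 -0.044 j6 11.8
```

Emit:
{"method": "apply_moves", "body": {
  "steps": [
    [[0, 0, 0, 0, 0, -3, -1], [0, 0, 0, 0, 0, -6, -1], [0, 0, 0, 0, 0, -6, -1], [0, 0, 0, 0, 0, -6, -1]]
  ]
}}

```text
time_s: 12.9
position: [0.5341, -0.1538, 0.121]
tcp_rot: [[0.552, 0.834, -0.001], [0.834, -0.552, 0.001], [0.0, -0.001, -1.0]]
force: [-2.2, 5.6, 1.9]
opening: 0.562
grasp_force: 30.0
```

```bash
python3 st.py
```

```text
12.9 [ 0.5341 -0.1538  0.121 ] yaw 56.53 F [-2.16  5.61  1.9 ] M [ 0.906  0.226 -0.115] op mm 48.86387174416747 tau6 -0.12 j6 5.84
```

Emit:
{"method": "apply_moves", "body": {
  "steps": [
    [[0, 0, 0, 0, 0, 0, -1]]
  ]
}}

```text
time_s: 13.02
position: [0.5341, -0.1538, 0.121]
tcp_rot: [[0.552, 0.834, -0.001], [0.834, -0.552, 0.001], [0.0, -0.001, -1.0]]
force: [-1.5, 4.9, 2.6]
opening: 0.562
grasp_force: 30.0
```

```bash
python3 st.py
```

```text
13.025 [ 0.5341 -0.1538  0.121 ] yaw 56.52 F [-1.5   4.9   2.63] M [ 0.884  0.153 -0.113] op mm 48.92709432916386 tau6 -0.119 j6 5.85
```

Torque rose to 0.12 N m, so the stop seems to have been met. I confirm with another 4°, expecting +0.14.

Emit:
{"method": "apply_moves", "body": {
  "steps": [
    [[0, 0, 0, 0, 0, -2, -1], [0, 0, 0, 0, 0, -4, -1], [0, 0, 0, 0, 0, -4, -1], [0, 0, 0, 0, 0, -4, -1]]
  ]
}}

```text
time_s: 13.52
position: [0.5341, -0.1538, 0.121]
tcp_rot: [[0.493, 0.87, -0.001], [0.87, -0.493, 0.001], [0.001, -0.001, -1.0]]
force: [-1.9, 5.0, 2.9]
opening: 0.562
grasp_force: 30.0
```

```bash
python3 st.py
```

```text
13.525 [ 0.5341 -0.1538  0.121 ] yaw 60.49 F [-1.91  5.    2.94] M [ 0.795  0.184 -0.287] op mm 48.90200884095361 tau6 -0.249 j6 1.87
```

Emit:
{"method": "apply_moves", "body": {
  "steps": [
    [[0, 0, 0, 0, 0, -2, -1], [0, 0, 0, 0, 0, -4, -1], [0, 0, 0, 0, 0, -5, -1], [0, 0, 0, 0, 0, -5, -1], [0, 0, 0, 0, 0, -5, -1], [0, 0, 0, 0, 0, -5, -1]]
  ]
}}

```text
time_s: 14.28
position: [0.5341, -0.1537, 0.121]
tcp_rot: [[0.416, 0.91, -0.001], [0.91, -0.416, 0.001], [0.001, -0.001, -1.0]]
force: [-1.8, 5.5, 3.2]
opening: 0.562
grasp_force: 30.0
```

```bash
python3 st.py
```

```text
14.275 [ 0.5341 -0.1537  0.121 ] yaw 65.44 F [-1.82  5.54  3.2 ] M [ 0.829  0.185 -0.397] op mm 48.862182415602334 tau6 -0.409 j6 -3.1
```

Torque is snug at about 0.37–0.41 N m. Next I ease back 8°, which stays short of neutral, then let go and rise.

Emit:
{"method": "apply_moves", "body": {
  "steps": [
    [[0, 0, 0, 0, 0, 3, -1], [0, 0, 0, 0, 0, 6, -1], [0, 0, 0, 0, 0, 8, -1], [0, 0, 0, 0, 0, 8, -1], [0, 0, 0, 0, 0, 8, 1], [0, 0, 0, 0, 0, 8, 1], [0, 0, 0, 0, 0, 8, 1], [0, 0, 0, 0, 0, 8, 1], [0, 0, 0, 0, 0, 8, 1]]
  ]
}}

```text
time_s: 15.4
position: [0.5346, -0.1545, 0.121]
tcp_rot: [[0.536, 0.844, 0.0], [0.844, -0.536, -0.0], [-0.0, 0.0, -1.0]]
force: [0.2, 0.7, -0.0]
opening: 0.975
grasp_force: 0.0
```

Emit:
{"method": "apply_moves", "body": {
  "steps": [
    [[0, 0, -2, 0, 0, 0, 1], [0, 0, -5, 0, 0, 0, 1], [0, 0, -9, 0, 0, 0, 1], [0, 0, -12, 0, 0, 0, 1], [0, 0, -12, 0, 0, 0, 1], [0, 0, -12, 0, 0, 0, 1]]
  ]
}}

```text
time_s: 16.15
position: [0.5338, -0.154, 0.2402]
tcp_rot: [[0.536, 0.845, -0.002], [0.845, -0.536, 0.001], [-0.0, -0.002, -1.0]]
force: [0.1, -0.2, -0.6]
opening: 1.001
grasp_force: 0.0
```

```bash
python3 look.py w5 .117; python3 - <<'E'
from h import *
w=cv2.imread("pics/w5.png");cv2.imwrite("pics/c5.png",cv2.resize(w[:,160:480],(480,600)))
E
```

```text
16.15 [ 0.5338 -0.154   0.2402] [[0.5355, 0.8445, -0.0015], [0.8445, -0.5355, 0.0007], [-0.0002, -0.0017, -1.0]] j [-27.6  24.4  91.7  -0.   64.    4.8] F [ 0.07 -0.18 -0.64] M [-0.004 -0.067 -0.029] 1.0011925666130692
[415.5 123.2] [53.1 58.1] [ 0.6494 -0.1378  0.117 ] tool cm [ 7.56  8.92 12.3 ]
```

View pics/c5.png

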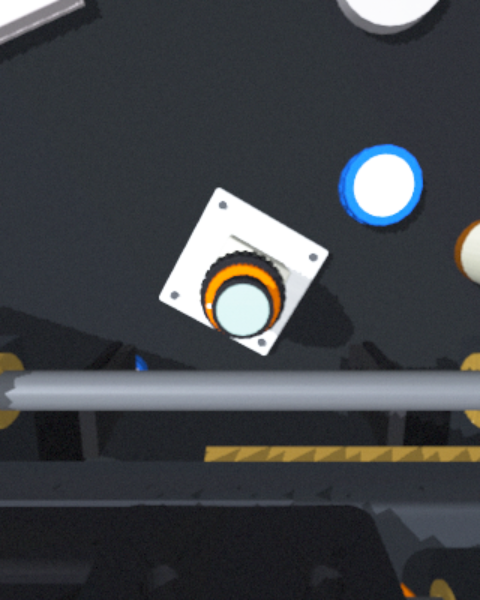

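The wrist view shows the dot still at the left of the ring, at (209,305). It has turned with the hand by about 33°, as expected for the stop, and the robot is clear of everything. Handing in.

```bash
python3 -c "
from rig import bot
print(bot.hand_in())"
```

```text
the job is handed in; nothing more can be done
None
```

The job is handed in, with no verdict returned: the cap lies flat in the tray, and the iris ring was turned to its stop (about 33° counter-clockwise, snug at about 0.37 N m) and let go.

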